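# Unlock a sagging barrel bolt and hold the guard gate ajar

### The job

The low guard gate in front of the press is locked out: slide the thin metal plate straight up out of its slotted holder on top of the gate and stand it upright, fully down, in the slot of the separate parking rack on the bench. Then take the barrel bolt by its knob, lift its sagging head over the bent lip of the keeper while drawing it back (do not force it against the keeper), and with the bolt still drawn back pull the self-closing gate towards you until its free edge stands about a hand's breadth (10 cm) open. Finish while still holding the gate steady there by the knob, and leave the tape roll, screwdriver and brush alone.

Things in the scene. Friction and masses are not known exactly. Their poses are not given: they have to be found in the camera images.
- guard_frame: Fixed frame: 380 mm sill (y), hinge post at its +y end (163 mm high), shorter keeper post at -y (y=-148 to -187 mm). Origin: on the bench under the middle of the gate; z up, y along the shut gate towards the hinge; the gate opens to -x, the robot's side. In this frame with gate shut, bolt home: hinge axis x=0, y=142 mm; knob x=0, y=-86; plate holder x=0, y=27.
- gate_swing (a joint): Gate hinge (vertical, through point gate_hinge), rad: 0 = shut, up to 1.0 as it swings to the frame's -x (clockwise from above). A spring shuts it: 0.4 Nm at 0, 0.7 Nm at 0.36 rad (3.5 N at the knob). The free edge is 278 mm from the axis: 0.36 rad = 10 cm open. It cannot open while the bolt's head is in the keeper.
- gate_hinge (a point): Point on the gate's hinge axis, 120 mm above the bench; turns with the gate (y axis: from the free edge to the hinge).
- gate_free_edge (a point): Middle of the gate's free edge near its top rail, 110 mm above the bench, 278 mm from the hinge axis. The aluminium leaf is 268 mm wide; its top rail's upper face is 120 mm above the bench, underside of the leaf 22 mm above the bench.
- bolt: Barrel bolt on the top rail: steel rod 12 mm thick, head 32 mm diameter x 12 mm at its -y end, 12 mm stalk, upright round black knob on top. Origin on the rod's axis under the knob (136 mm above the bench at rest); y along the rod, away from the keeper; z up. Two guide straps, 22 mm before and 80 mm behind the knob's home place, reach 164 mm above the bench.
- bolt_draw (a joint): How far the bolt is drawn back along the gate's +y, m: 0 = home, 0.042 = fully back. Friction about 2 N, no spring. The head catches on the bent lip at about 8 mm unless the bolt is lifted; at 30 mm or more the head is wholly out of the keeper. The plate in its holder stops the bolt's tail at about 7 mm.
- bolt_lift (a joint): How far the bolt is lifted in its tall, worn straps, m: 0 = sagging at rest, 0.016 = top of the straps. The head clears the lip when lifted 10 mm or more (12 to 14 is good); the bolt (0.3 kg) sinks back by its weight when not held up.
- knob_center (a point): Centre of the knob: upright cylinder 24 mm diameter, 40 mm high, with a 30 mm cap (its top 26 mm above this point). At rest 190 mm above the bench; it moves with bolt and gate. Nothing beside it is higher than 166 mm above the bench, except the plate and its holder, 113 mm away along +y.
- keeper: Steel keeper on the keeper post: two cheeks 38 mm apart beside the bolt's head (tops 153 mm above the bench), open above, and between them on the gate's side a lip bent towards the head, top 130 mm above the bench. Its origin and axes are those of guard_frame.
- holder_slot (a point): Floor of the slotted holder on the gate, middle of the slot, 122 mm above the bench: two upright channels facing each other, 50 mm high (tops 172 mm above the bench), slot 63 mm along x by 7 mm along y.
- plate: Loose flat lock-out plate, bare aluminium, 60 (x) x 5 (y) x 100 mm (z), 0.09 kg. Origin at the middle of its lower edge; it starts standing upright in the holder, its top edge 222 mm above the bench, 50 mm above the holder.
- plate_center (a point): Centre of the plate, 50 mm above its lower edge; x along its 60 mm width, y through its 5 mm thickness.
- plate_foot (a point): Middle of the plate's lower edge.
- rack: Fixed parking rack on the bench, a dark steel block 96 x 33 mm on a 130 x 80 mm foot, with one slot open above. Origin on the bench under its middle; x along the slot. It stands in front to the left or to the right of the gate (the tape roll on the other side).
- rack_slot (a point): Middle of the slot's floor, 10 mm above the bench: slot 72 mm long (x), 9 mm wide (y), walls up to 55 mm above the bench with a flared mouth about 24 mm wide up to 67 mm above the bench. The plate parked there has its top edge 110 mm above the bench.
- tape_roll: Bystander: roll of brown packing tape lying flat, 102 mm diameter, 48 mm high; origin under its middle.
- screwdriver: Bystander: hand screwdriver with a red handle, 209 mm long, 32 mm thick, lying behind the gate.
- dust_brush: Bystander: flat brush with a wooden handle, 171 mm long, 12 mm high, lying to the left.

How it is judged:
By the outcome, as a careful person would: the job done as asked, in the order asked, and still so for the second after the job is handed in, while the arm keeps its last pose, push and grip.
It also fails if it takes over 61 s, if anything falls off the work surface, if the arm or the gripper's body presses on something with over 40 N, if the wrist force passes 120 N, or if a joint passes its speed limit or range.

### The arm

A 6-joint arm with a two-finger parallel gripper is mounted at the origin on a cart in front of the work surface, level with it; the furniture and walls round the work are solid. World frame = base frame: x ahead of the robot, y to its left, z up, the work surface at z = 0. Lengths are in m, angles in rad, forces in N, time in s.
With the tool pointing down it reaches from about 0.25 to 0.8 m from the base axis. Payload 8.5 kg.
Tool frame: the origin (TCP) lies midway between the tips of the shut fingers; the grasp point (between the pads) lies 19 mm behind it (bot.tcp_to_grasp is the z of the grasp point in the tool frame, in m); z points along the fingers, y is the direction in which the jaws open and shut (so a half turn about z gives the same grasp; the last joint's range is limited). The gripper opens to 85 mm and grips with 20 to 120 N. Pads are 22 mm wide; open, the fingers measure 114 mm over their backs; the gripper's body (76 mm by 85 mm) begins 54 mm behind the grasp point. The pads swing forward as they close: fully open they stand 13 mm farther back than shut.
Start: joints at [-1.235, 0.238, -0.013, 1.319, 0, 1.571], TCP at [0.173, -0.496, 0.231] pointing down, gripper open.
Joint ranges: [-2.66, 2.66], [-1.03, 1.9], [-1.14, 1.46], [-1.82, 2.27], [-1.45, 1.34], [-3.14, 3.14]. Speed limits (rad/s): [2.22, 2.22, 2.79, 3.14, 3.14, 3.14].

### API

Orientations are given as a 3x3 rotation matrix whose columns are the frame's x, y, z axes.
In Python, from station import bot gives the robot as it stands.
- The arm moves only by the tool step_arm, never from a script. Its argument "targets" is text: rows parted by semicolons, each of 7 numbers parted by spaces: the shift along the tool's x, y, z in mm, then the turn, a rotation vector about the tool's x, y, z in rad, then the opening in per cent of the stroke, from 0 (shut) to 100 (fully open). A call has exactly 5 rows; each row is the pose to reach, as a shift and turn from the pose commanded when the call began, along the tool's axes at that moment; what a row does not reach only later rows make up. A row lasts 1/8 s, in which the tool goes at most 62.5 mm and 10.7 degrees, less where a joint would pass 70% of its speed; a pose out of reach is approached as far as the arm can. A call with a gripper value outside its range is refused whole. The fingers move at their own pace and stop on an object; the grip force is fixed at half the most. Time passes only in rows, so rows that repeat a pose let the fingers close, or fill a call up. It gives the time, the measured TCP pose, the force and the opening at its end, in the units of the state.
- bot.sense(): the state, without advancing time (a new reading comes with each control period).
- bot.capture(name): name is "scene" or "top" or "wrist"; returns (picture, depth): 420x560x3 uint8, blue, green, red; 420x560 float32, m along the optical axis (not along the pixel's ray), 0 where there is no reading.
- bot.calibration(name): a dict with "intrinsics" (3x3 intrinsics, pixels), "position" and "rotation" of the camera in the world; the wrist camera has in their place "T_tool_cam" (4x4, takes a point from camera to tool coordinates, whose origin is the TCP and whose axes are the flange's). Camera axes: x right, y down, z forward; pixel columns grow to the right and rows downward; lengths in m; the calibration is good to about 2 mm. The wrist camera is an equidistant fisheye: a pixel r from the principal point sees the ray r / f radians off the axis. A picture is of the moment at which its call begins: read the wrist's pose just before it. calibration takes no time and is no camera call.
- bot.close_job(): hands the job in, once; it reports no verdict.
The state is a dict: "t": time; "joints": joint angles; "joint_vel": joint speeds; "tau": joint torques, N m; "tcp_pos": TCP position; "orientation": TCP orientation; "ft_force": force on the tool from outside, world axes, zero at the start; "wrist_torque": the same for the moment, N m; "finger_gap": finger opening in m.
Only numpy, scipy, OpenCV 4.12 (cv2) and the standard library are available. Lean on these libraries where they do the work, as an engineer would, in place of code of your own. Each camera call takes 0.05 s, during which the arm holds its last target.

## Working session

There is one attempt and no reset: what is moved stays moved. The work goes in short steps, Python scripts to look and compute and a tool call to move; the robot and the scene stay as the last step left them, time stands still between calls to the robot, and variables do not carry over. Pictures are saved under pics/ and viewed, and the job is handed in when it is done.

Besides the shell and the picture viewer there is one more tool, called after ">>>" as name(argument=value, ...) on one line, values as JSON. step_arm: Moves the arm, as the interface text tells. Its arguments: {"type":"object","properties":{"targets":{"type":"string"}},"required":["targets"]}

```bash
ls; mkdir -p pics
python3 - <<'E'
from station import bot
import cv2,numpy as np
np.set_printoptions(precision=4,suppress=True)
s=bot.sense();print(s)
for n in("scene","top"):
    p,d=bot.capture(n);cv2.imwrite(f"pics/{n}0.png",p);np.save(f"pics/{n}0.npy",d);print(n,bot.calibration(n))
print(bot.calibration("wrist"),bot.tcp_to_grasp)
E
```

```text
pics
{'t': 0.0, 'joints': array([-1.235 ,  0.2388, -0.0143,  1.3192,  0.0001,  1.5708]), 'joint_vel': array([-0.0003, -0.0009, -0.0005, -0.0001,  0.0003, -0.002 ]), 'tau': array([ -0.001 , -53.8774,  34.6438,   0.0185,   0.0001,   0.    ]), 'tcp_pos': array([ 0.1729, -0.4953,  0.2307]), 'orientation': array([[ 0.9441,  0.3296, -0.0004],
       [ 0.3296, -0.9441,  0.0014],
       [ 0.0001, -0.0015, -1.    ]]), 'ft_force': array([ 0.6922, -0.0333,  0.2117]), 'wrist_torque': array([-0.0003, -0.0612,  0.0161]), 'finger_gap': 0.08553074005846983}
scene {'intrinsics': array([[442.3401,   0.    , 277.9633],
       [  0.    , 442.3401, 206.1916],
       [  0.    ,   0.    ,   1.    ]]), 'position': array([-0.2135,  0.7614,  0.939 ]), 'rotation': array([[-0.6462, -0.4782,  0.5947],
       [-0.7631,  0.4068, -0.5022],
       [-0.0018, -0.7784, -0.6278]])}
top {'intrinsics': array([[509.2221,   0.    , 279.4629],
       [  0.    , 509.2221, 211.1224],
       [  0.    ,   0.    ,   1.    ]]), 'position': array([0.3123, 0.0975, 1.5725]), 'rotation': array([[ 0.014 , -0.9812,  0.1926],
       [-0.9999, -0.0129,  0.0067],
       [-0.0041, -0.1927, -0.9813]])}
{'intrinsics': array([[325.1923,   0.    , 279.5946],
       [  0.    , 325.1923, 214.4738],
       [  0.    ,   0.    ,   1.    ]]), 'T_tool_cam': array([[ 0.0006, -0.9519, -0.3064,  0.0787],
       [ 1.    ,  0.0008, -0.0004, -0.0008],
       [ 0.0006, -0.3064,  0.9519, -0.1428],
       [ 0.    ,  0.    ,  0.    ,  1.    ]])} -0.0187
```

View pics/scene0.png

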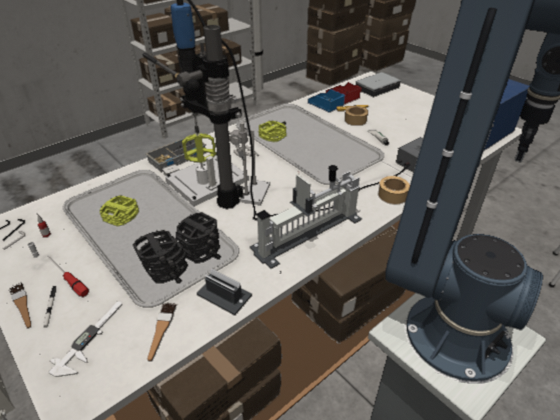

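View pics/top0.png

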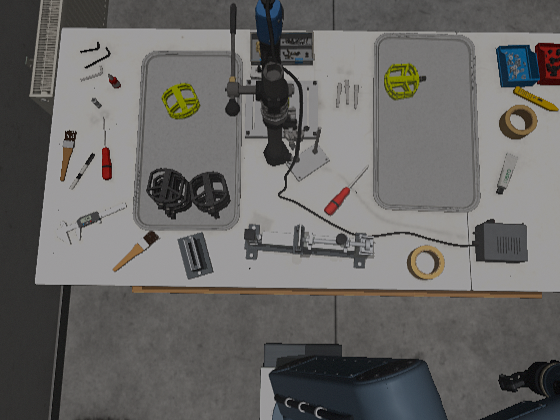

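```bash
cat > h.py <<'E'
import numpy as np,cv2
from station import bot
np.set_printoptions(precision=4,suppress=True)
def ray(n,u,v):
    c=bot.calibration(n);K=c["intrinsics"]
    d=np.array([(u-K[0,2])/K[0,0],(v-K[1,2])/K[1,1],1.])
    return c["position"],c["rotation"]@d
def onz(n,u,v,z):
    p,d=ray(n,u,v);return p+d*(z-p[2])/d[2]
def crop(img,u0,v0,w,h,s,name):
    cv2.imwrite(name,cv2.resize(img[v0:v0+h,u0:u0+w],None,fx=s,fy=s,interpolation=cv2.INTER_CUBIC))
def proj(n,P):
    c=bot.calibration(n);K=c["intrinsics"];q=c["rotation"].T@(np.array(P)-c["position"]);q=K@(q/q[2]);return q[:2]
E
python3 - <<'E'
from h import *
t=cv2.imread("pics/top0.png");s=cv2.imread("pics/scene0.png")
crop(t,165,210,220,80,3.6,"pics/t1.png")
crop(s,190,155,180,160,4,"pics/s1.png")
E
```

```text
(no output)
```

View pics/t1.png

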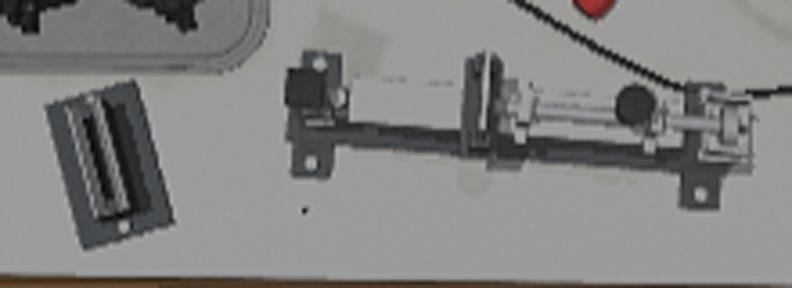

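View pics/s1.png

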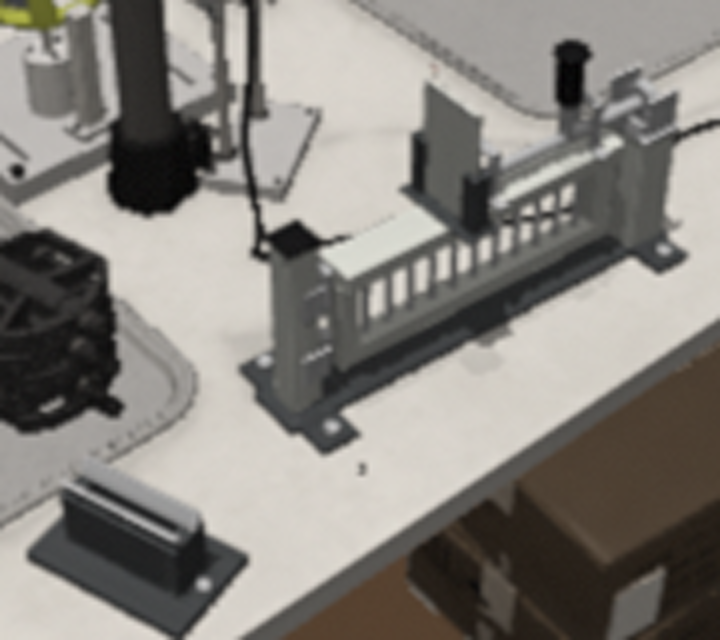

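Run:
```python
from h import *
t=cv2.imread("pics/top0.png");d=np.load("pics/top0.npy")
P=lambda u,v:(165+u/3.6,210+v/3.6)
for nm,u,v,z in [("postcap",306,87,.163),("knobtop",635,105,.216),("b1",319,62,.008),("b2",311,163,.008),("b3",700,194,.008),("plate top a",487,55,.222),("plate top b",483,143,.222),
 ("rk1",47,104,.005),("rk2",135,82,.005),("rk3",175,224,.005),("rk4",83,248,.005),("hole1",92,100,.008),("hole2",124,227,.008)]:
    a=P(u,v);print(nm,np.round(a,1),onz("top",*a,z)[:2])
# depth cloud in the region
K=bot.calibration("top");
vv,uu=np.mgrid[205:290,165:385]
c=bot.calibration("top");Km=c["intrinsics"]
z=d[205:290,165:385]
q=np.stack([(uu-Km[0,2])/Km[0,0]*z,(vv-Km[1,2])/Km[1,1]*z,z],-1)@c["rotation"].T+c["position"]
np.save("pics/cl.npy",q)
h=q[...,2]
def st(m,n):
    p=q[m];print(n,len(p),p.mean(0),p.min(0),p.max(0))
st((h>.205)&(h<.235)&(uu>325),"knob")
st((h>.205)&(h<.24)&(uu<320)&(uu>285),"plate")
st((h>.15)&(h<.175)&(uu<262)&(uu>235),"post")
m=(h>.045)&(h<.08)&(uu<225);st(m,"rack");pts=q[m][:,:2].astype(np.float32)*1000;print(cv2.minAreaRect(pts))
m=(h>.1)&(uu>235);pts=q[m][:,:2].astype(np.float32)*1000;print(cv2.minAreaRect(pts))
# scale
img=np.clip(h*1000,0,250).astype(np.uint8)
cv2.imwrite("pics/ht.png",cv2.resize(cv2.applyColorMap(img,cv2.COLORMAP_JET),None,fx=3.6,fy=3.6,interpolation=0))
```

```text
postcap [250.  234.2] [0.5222 0.1886]
knobtop [341.4 239.2] [ 0.504  -0.0606]
b1 [253.6 227.2] [0.5672 0.1879]
b2 [251.4 255.3] [0.4797 0.1926]
b3 [359.4 263.9] [ 0.4577 -0.1394]
plate top a [300.3 225.3] [0.5393 0.0502]
plate top b [299.2 249.7] [0.4733 0.0528]
rk1 [178.1 238.9] [0.5279 0.4219]
rk2 [202.5 232.8] [0.5481 0.3468]
rk3 [213.6 272.2] [0.4264 0.3074]
rk4 [188.1 278.9] [0.405  0.3848]
hole1 [190.6 237.8] [0.5315 0.3827]
hole2 [199.4 273.1] [0.423  0.3503]
knob 96 [ 0.5055 -0.0599  0.2149] [ 0.4913 -0.0733  0.208 ] [ 0.5186 -0.046   0.2209]
plate 44 [0.512  0.0527 0.2205] [0.4826 0.0481 0.2121] [0.543  0.0561 0.2273]
post 113 [0.522  0.1913 0.1614] [0.5079 0.1769 0.1511] [0.5386 0.2063 0.1697]
rack 548 [0.5356 0.3729 0.0607] [0.4278 0.2807 0.0451] [0.6281 0.456  0.08  ]
((526.96728515625, 366.242431640625), (198.4050750732422, 175.48953247070312), 1.2866873741149902)
((499.6798095703125, 14.077102661132812), (248.42135620117188, 326.4231262207031), 28.73686408996582)
```

View pics/ht.png

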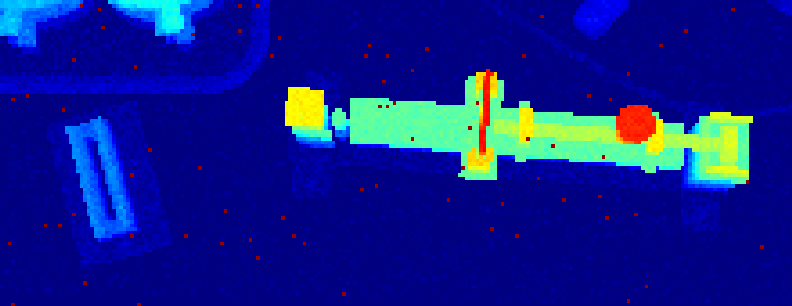

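>>> step_arm(targets="30 -24 -49 0 0 0.03 100; 80 -66 -49 0 0 0.07 100; 130 -107 -49 0 0 0.1 100; 180 -147 -49 0 0 0.15 100; 230 -188 -49 0 0 0.2 100")

```text
t: 0.72
tcp_pos: [0.3242, -0.248, 0.2802]
orientation: [[0.991, 0.133, 0.0], [0.133, -0.991, 0.0], [0.0, -0.0, -1.0]]
ft_force: [0.6, -0.5, -0.8]
finger_gap: 0.0855
```

```bash
cat >> h.py <<'E'
def delta(pos,yaw,s=None):
    """shift mm in tool axes & yaw turn to reach TCP pos with tool-x yaw (rad), tool down"""
    s=s or bot.sense();R=s["orientation"];p=np.array(pos)-s["tcp_pos"]
    c,n=np.cos(yaw),np.sin(yaw);T=np.array([[c,n,0],[n,-c,0],[0,0,-1.]]).T
    from scipy.spatial.transform import Rotation as Ro
    rv=Ro.from_matrix(R.T@T).as_rotvec()
    print("t",s["t"],"tcp",s["tcp_pos"],"yaw",np.arctan2(R[1,0],R[0,0]),"F",s["ft_force"],"gap",s["finger_gap"]);print("shift",np.round(R.T@p*1000,1),"turn",np.round(rv,4))
def wray(u,v,s):
    c=bot.calibration("wrist");K=c["intrinsics"];T=c["T_tool_cam"]
    a,b=(u-K[0,2]),(v-K[1,2]);r=np.hypot(a,b);th=r/K[0,0]
    d=np.array([np.sin(th)*a/r,np.sin(th)*b/r,np.cos(th)])
    R=s["orientation"];return s["tcp_pos"]+R@T[:3,3],R@T[:3,:3]@d
def wonz(u,v,z,s):
    p,d=wray(u,v,s);return p+d*(z-p[2])/d[2]
def wproj(P,s):
    c=bot.calibration("wrist");K=c["intrinsics"];T=c["T_tool_cam"]
    q=s["orientation"].T@(np.array(P)-s["tcp_pos"]);q=T[:3,:3].T@(q-T[:3,3])
    th=np.arccos(q[2]/np.linalg.norm(q));r=np.hypot(q[0],q[1]);return K[:2,2]+K[0,0]*th*q[:2]/r
E
python3 -c "
from h import *
delta((.508,.052,.28),-.066)"
```

```text
t 0.725 tcp [ 0.3242 -0.248   0.2802] yaw 0.13356771002098639 F [ 0.6488 -0.4895 -0.7959] gap 0.08551276673998078
shift [ 222.1 -272.8    0.3] turn [-0.0001 -0.0001  0.1996]
```

>>> step_arm(targets="40 -48 0 0 0 0.04 100; 80 -96 0 0 0 0.08 100; 120 -146 0 0 0 0.12 100; 160 -194 0 0 0 0.16 100; 200 -242 0 0 0 0.2 100")

```text
t: 1.35
tcp_pos: [0.488, -0.006, 0.2802]
orientation: [[1.0, -0.026, -0.0], [-0.026, -0.999, 0.021], [-0.001, -0.021, -1.0]]
ft_force: [0.1, -0.2, -0.2]
finger_gap: 0.085
```

>>> step_arm(targets="15 -25 0 0 0 0 100; 15 -25 0 0 0 0 100; 15 -25 0 0 0 0 100; 15 -25 0 0 0 0 100; 15 -25 0 0 0 0 100")

```text
t: 1.98
tcp_pos: [0.5027, 0.0021, 0.2812]
orientation: [[1.0, -0.013, 0.0], [-0.013, -0.999, 0.03], [0.0, -0.03, -1.0]]
ft_force: [-0.1, -0.2, 0.8]
finger_gap: 0.0851
```

```bash
python3 -c "
from h import *
delta((.508,.052,.28),-.066)
p,d=bot.capture('wrist');cv2.imwrite('pics/w1.png',p);np.save('pics/w1.npy',d)
"
```

```text
t 1.975 tcp [0.5027 0.0021 0.2812] yaw -0.01340251518719374 F [-0.0803 -0.1693  0.7716] gap 0.08505813197214658
shift [  4.7 -49.9   2.7] turn [-0.0305  0.0007  0.0526]
```

View pics/w1.png

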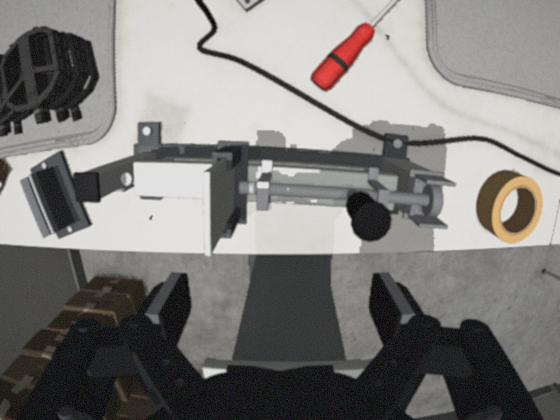

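```bash
python3 -c "
from h import *
s=bot.sense();print(s['joints'],s['joint_vel'],s['tau'])
s['tcp_pos'];print(wproj((.508,.052,.222),s),wproj((.505,-.06,.216),s),wproj((.505,-.06,.17),s))
"
```

```text
[-0.014   0.1878  0.0471  1.43    0.0305  3.1406] [ 0.0045  0.0025  0.0041 -0.0012  0.0005  0.0003] [ -0.0683 -50.3695  35.1406   0.0103   0.1161   0.001 ]
[209.9687 226.0464] [373.4602 226.8589] [360.2034 207.8054]
```

>>> step_arm(targets="0 -20 0 0 0 -0.18 100; 0 -50 0 0 0 -0.36 100; 0 -50 0 0 0 -0.54 100; 0 -50 0 0 0 -0.72 100; 0 -50 0 0 0 -0.9 100")

```text
t: 2.65
tcp_pos: [0.5035, 0.0527, 0.2825]
orientation: [[0.626, 0.779, 0.0], [0.779, -0.626, 0.031], [0.024, -0.019, -1.0]]
ft_force: [0.1, -0.1, 0.2]
finger_gap: 0.0856
```

>>> step_arm(targets="0 0 0 0 0 -0.18 100; 0 0 0 0 0 -0.36 100; 0 0 0 0 0 -0.54 100; 0 0 0 0 0 -0.72 100; 0 0 0 0 0 -0.9 100")

```text
t: 3.28
tcp_pos: [0.5035, 0.0526, 0.2825]
orientation: [[-0.221, 0.975, 0.0], [0.975, 0.221, 0.031], [0.03, 0.007, -1.0]]
ft_force: [-0.4, -0.2, -0.2]
finger_gap: 0.0853
```

>>> step_arm(targets="0 0 0 0 0 -0.18 100; 0 0 0 0 0 -0.36 100; 0 0 0 0 0 -0.54 100; 0 0 0 0 0 -0.72 100; 0 0 0 0 0 -0.9 100")

```text
t: 3.9
tcp_pos: [0.5035, 0.0526, 0.2825]
orientation: [[-0.901, 0.433, 0.0], [0.433, 0.901, 0.031], [0.013, 0.028, -1.0]]
ft_force: [0.2, 0.4, 0.1]
finger_gap: 0.085
```

Run:
```python
from h import *
delta((.509,.052,.28),-.066+np.pi);print(bot.sense()['joints'])
```

```text
t 3.9 tcp [0.5035 0.0526 0.2825] yaw 2.6936380728001756 F [0.2031 0.3985 0.0949] gap 0.08497229070256415
shift [-5.2  1.8  2.5] turn [ 0.0298 -0.0077 -0.3821]
[0.0856 0.1916 0.0553 1.4317 0.0305 0.5337]
```

>>> step_arm(targets="-3 1 1 0.015 -0.004 -0.18 100; -5 2 2.5 0.03 -0.008 -0.382 100; -5 2 2.5 0.03 -0.008 -0.382 100; -5 2 2.5 0.03 -0.008 -0.382 100; -5 2 2.5 0.03 -0.008 -0.382 100")

```text
t: 4.53
tcp_pos: [0.509, 0.0524, 0.28]
orientation: [[-0.997, 0.074, -0.0], [0.074, 0.997, -0.0], [0.0, -0.0, -1.0]]
ft_force: [0.7, 0.5, 0.8]
finger_gap: 0.0856
```

Run:
```python
from h import *
delta((.509,.052,.28),-.066+np.pi);print(bot.sense()['joints'])
p,d=bot.capture('wrist');cv2.imwrite('pics/w2.png',p);np.save('pics/w2.npy',d)
```

```text
t 4.525 tcp [0.509  0.0524 0.28  ] yaw 3.067434603713308 F [0.6721 0.5363 0.7863] gap 0.08558803489780191
shift [-0.1 -0.4 -0. ] turn [-0.     -0.     -0.0082]
[ 0.1026  0.2038  0.0648  1.4319 -0.      0.1768]
```

View pics/w2.png

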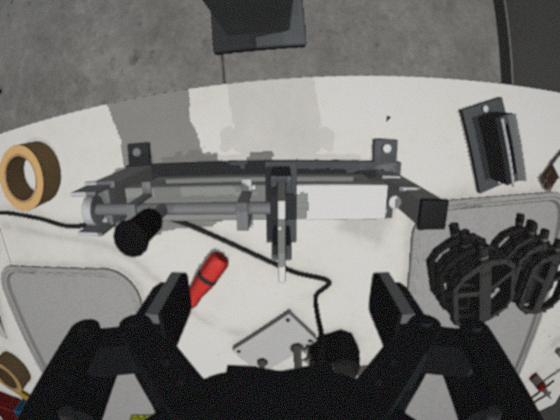

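Run:
```python
from h import *
p=cv2.imread('pics/w2.png');s=bot.sense()
crop(p,240,150,90,145,5.,'pics/w2a.png')   # 450x725 -> too tall?
crop(p,240,160,90,120,5,'pics/w2a.png')
crop(p,450,90,90,110,5,'pics/w2b.png')
q=p.copy()
for P in [(.509-.03,.052+.002,.222),(.509+.03,.052-.002,.222),(.505,-.06,.216)]: print(wproj(P,s))
d=np.load('pics/w2.npy');
for v in range(160,290,10): print(v,d[v,270:296:3])
```

```text
[277.1802 190.6755]
[277.9491 274.7389]
[126.4665 235.6179]
160 [0.4174 0.3006 0.2995 0.3007 0.299  0.2998 0.4162 0.4149 0.4151]
170 [0.3019 0.2759 0.2763 0.2768 0.2758 0.2764 0.2763 0.3013 0.3031]
180 [0.2549 0.2543 0.2554 0.2539 0.2544 0.2548 0.2541 0.2553 0.3055]
190 [0.2564 0.2573 0.2569 0.2357 0.2344 0.2599 0.2578 0.2584 0.3083]
200 [0.3115 0.3114 0.3126 0.2098 0.2097 0.3096 0.312  0.3114 0.3113]
210 [0.2973 0.3148 0.3154 0.2093 0.2101 0.3139 0.3138 0.3142 0.3147]
220 [0.3182 0.318  0.3176 0.212  0.2126 0.3181 0.3173 0.3177 0.3174]
230 [0.3206 0.3056 0.3058 0.214  0.2135 0.3072 0.3061 0.3211 0.3209]
240 [0.324  0.2829 0.2823 0.2171 0.2184 0.2842 0.282  0.3241 0.3248]
250 [0.4609 0.2729 0.2733 0.2189 0.2188 0.2847 0.2718 0.2728 0.46  ]
260 [0.4581 0.277  0.2758 0.2214 0.2201 0.2757 0.465  0.4645 0.4652]
270 [0.4694 0.4695 0.4706 0.2228 0.2244 0.461  0.4626 0.4593 0.4631]
280 [0.4744 0.477  0.4747 0.2244 0.2254 0.4768 0.4739 0.4751 0.475 ]
```

View pics/w2a.png

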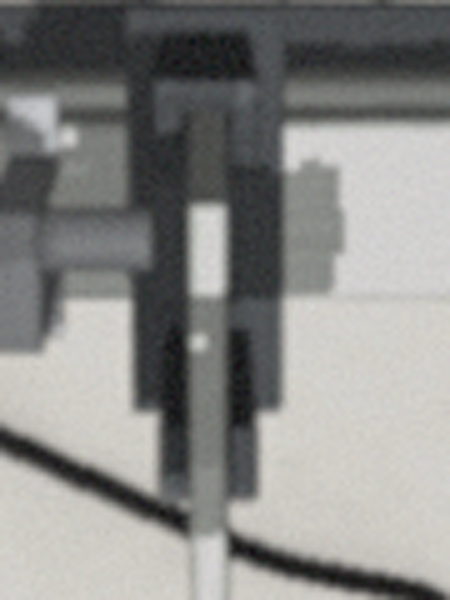

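View pics/w2b.png

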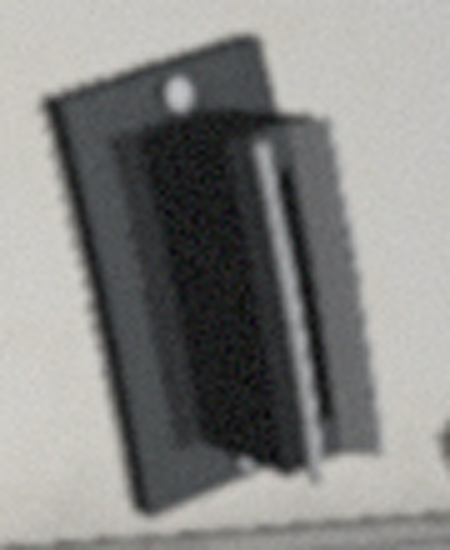

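Run:
```python
from h import *
s=bot.sense()
p=cv2.imread('pics/w2.png');g=p.mean(2)
for v in (202,210,230,250,265,275,280): print(v,g[v,274:292].astype(int))
print(g[190:206,281].astype(int),g[276:290,282].astype(int))
a=wonz(281.7,199.5,.222,s);b=wonz(282,283,.222,s);print(a,b,(a+b)/2,np.linalg.norm(a-b),np.arctan2(*(b-a)[[1,0]]))
k=wonz(127,236,.216,s);print(k)
```

```text
202 [ 54  49  62 107 160 193 201 201 199 199 177 120  65  51  56  54  57  58]
210 [ 54  47  54 107 165 202 208 209 208 206 179 120  68  52  55  51  50  53]
230 [ 24  30  33  73 124 143 143 129 124 122 104  70  37  27  29  45  66  79]
250 [ 50  50  42  67  99 118 123 121 123 119 104  74  65  78  80  77  90 130]
265 [ 84  59  46  70 114 131 140 140 138 139 129 120 149 180 187 192 197 195]
275 [204 201 203 190 171 191 204 211 208 205 187 169 187 197 202 199 200 195]
280 [207 206 205 189 181 190 204 210 207 204 184 173 190 199 201 204 204 199]
[ 77  74  76  74  74  75  77  76  76  76 119 170 201 210 208 212] [207 206 204 207 207 201 189 195 205 204 206 203 209 206]
[0.485  0.0564 0.222 ] [0.5459 0.0524 0.222 ] [0.5155 0.0544 0.222 ] 0.06102212527919619 -0.0671284719107266
[ 0.5053 -0.0596  0.216 ]
```

>>> step_arm(targets="-5 2 40 0 0 -0.005 100; -5 2 80 0 0 -0.008 100; -5 2 94 0 0 -0.008 100; -5 2 94 0 0 -0.008 40; -5 2 94 0 0 -0.008 0")

```text
t: 5.2
tcp_pos: [0.515, 0.0542, 0.1873]
orientation: [[-0.998, 0.064, 0.002], [0.064, 0.998, -0.0], [-0.002, 0.0, -1.0]]
ft_force: [-0.4, 1.1, 0.2]
finger_gap: 0.0513
```

>>> step_arm(targets="0 0 0 0 0 0 0; 0 0 0 0 0 0 0; 0 0 0 0 0 0 0; 0 0 0 0 0 0 0; 0 0 0 0 0 0 0")

```text
t: 5.82
tcp_pos: [0.5145, 0.054, 0.1865]
orientation: [[-0.998, 0.064, 0.001], [0.064, 0.998, -0.0], [-0.001, -0.0, -1.0]]
ft_force: [-0.7, -1.5, 5.6]
finger_gap: 0.0042
```

Run:
```python
from h import *
delta((.514,.0539,.186),-.066+np.pi)
p,d=bot.capture('wrist');cv2.imwrite('pics/w3.png',p)
```

```text
t 5.825 tcp [0.5145 0.054  0.1865] yaw 3.077834571640423 F [-0.6745 -1.4775  5.5994] gap 0.004237877707907552
shift [ 0.5 -0.1  0.5] turn [-0.0004  0.001   0.0022]
```

View pics/w3.png

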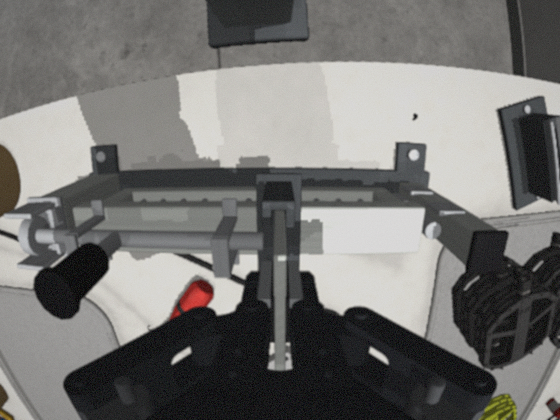

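>>> step_arm(targets="0 0 -10 0 0 0 0; 0 0 -28 0 0 0 0; 0 0 -48 0 0 0 0; 0 0 -70 0 0 0 0; 0 0 -95 0 0 0 0")

```text
t: 6.5
tcp_pos: [0.5139, 0.0542, 0.2817]
orientation: [[-0.998, 0.063, -0.001], [0.063, 0.998, -0.0], [0.001, -0.0, -1.0]]
ft_force: [0.2, -0.8, -0.7]
finger_gap: 0.0042
```

Run:
```python
from h import *
delta((.477,.366,.2),.2915+np.pi)
t,d=bot.capture('top');cv2.imwrite('pics/t2.png',t)
p,d=bot.capture('scene');cv2.imwrite('pics/s2.png',p);crop(p,190,125,180,150,4,'pics/s2c.png')
crop(t,165,225,70,65,8,'pics/t2c.png')
```

```text
t 6.5 tcp [0.5139 0.0542 0.2817] yaw 3.07806906177805 F [ 0.2147 -0.7965 -0.7316] gap 0.004207799297425754
shift [ 56.6 308.8  81.7] turn [-0.     -0.0007 -0.355 ]
```

View pics/s2c.png

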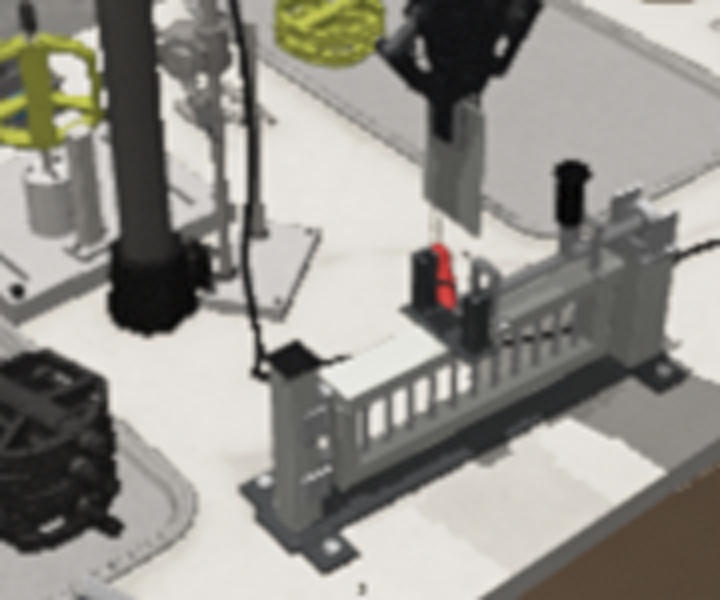

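View pics/t2c.png

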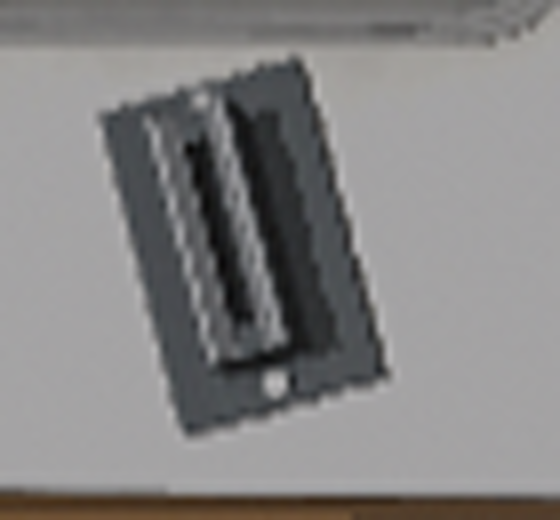

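>>> step_arm(targets="-2 50 -8 0 0 -0.05 0; -4 105 -8 0 0 -0.11 0; -6 160 -8 0 0 -0.17 0; -8 215 -8 0 0 -0.23 0; -10 270 -8 0 0 -0.29 0")

```text
t: 7.22
tcp_pos: [0.5411, 0.3247, 0.2879]
orientation: [[-0.974, -0.226, -0.001], [-0.226, 0.974, -0.001], [0.001, -0.0, -1.0]]
ft_force: [1.3, -0.4, -1.2]
finger_gap: 0.0044
```

Run:
```python
from h import *
delta((.545,.386,.285),.2915+np.pi)
```

```text
t 7.225 tcp [0.5411 0.3247 0.2879] yaw -2.9131737558993382 F [ 1.284  -0.4345 -1.1776] gap 0.004437097634246058
shift [-17.7  58.8   2.8] turn [-0.0004 -0.0011 -0.0631]
```

>>> step_arm(targets="-8 30 3 0 0 -0.03 0; -17 59 3 0 0 -0.063 0; -17 59 3 0 0 -0.063 0; -17 59 3 0 0 -0.063 0; -17 59 3 0 0 -0.063 0")

```text
t: 7.85
tcp_pos: [0.5447, 0.3833, 0.2858]
orientation: [[-0.959, -0.284, -0.0], [-0.284, 0.959, -0.0], [0.0, -0.0, -1.0]]
ft_force: [-0.3, -0.6, -0.5]
finger_gap: 0.0042
```

Run:
```python
from h import *
delta((.477,.366,.2),.2915+np.pi)
s=bot.sense()
p,d=bot.capture('wrist');cv2.imwrite('pics/w4.png',p);np.save('pics/w4.npy',d)
import pickle;pickle.dump(s,open('pics/w4.pkl','wb'))
u,v=wproj((.477,.366,.067),s).astype(int);print(u,v)
crop(p,u-70,v-75,140,150,4,'pics/w4c.png');print(u-70,v-75)
```

```text
t 7.85 tcp [0.5447 0.3833 0.2858] yaw -2.8534160574189498 F [-0.3453 -0.6226 -0.4956] gap 0.0041924134913271975
shift [69.8  2.7 85.9] turn [-0.0004 -0.0003 -0.0033]
281 120
211 45
```

View pics/w4.png

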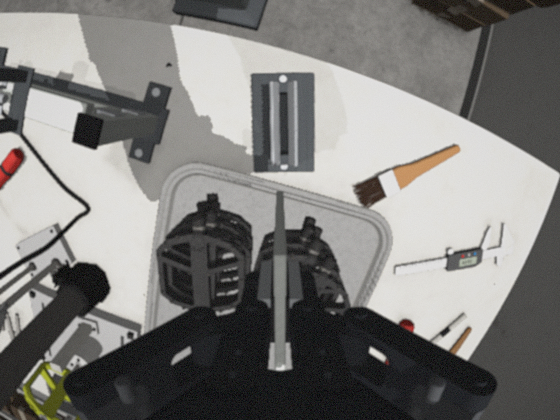

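View pics/w4c.png

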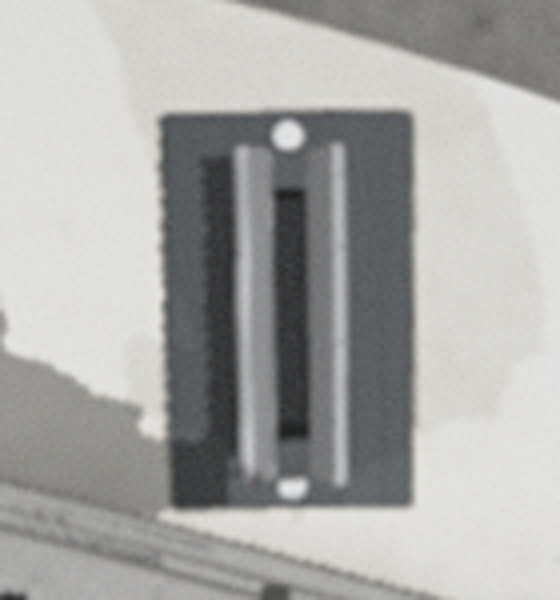

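Run:
```python
from h import *
import pickle
s=pickle.load(open('pics/w4.pkl','rb'))
p=cv2.imread('pics/w4.png');g=p.mean(2)
for v in (97,110,125,140,150): print(v,g[v,266:302].astype(int))
print(g[86:98,284].astype(int),g[148:162,284].astype(int))
a=wonz(211+290.5/4,45+47.5,.055,s);b=wonz(211+293/4,45+109.5,.055,s)
print(a,b,(a+b)/2,np.linalg.norm(a-b),np.arctan2(*(b-a)[[1,0]]))
a=wonz(211+288/4,45+134/4,.008,s);b=wonz(211+292/4,45+488/4,.008,s);print(a,b,(a+b)/2,np.arctan2(*(b-a)[[1,0]]))
```

```text
97 [ 61  54  62  95 132 169 170 157 147 140 142 148 136 102  66  57  57  56
  53  58  54  80 111 116 119 118 119 137 162 180 172 132 102  95  92  94]
110 [ 55  56  53  89 134 178 190 176 150 139 144 139 125  87  66  58  56  51
  55  53  57  75 102 115 121 118 117 129 158 182 176 145 102  94  91  95]
125 [ 53  51  56  84 128 165 185 165 146 146 146 142 133 102  73  59  53  57
  56  49  59  68  98 115 116 118 121 129 153 181 175 155 111  91  93  96]
140 [ 59  55  56  64 100 149 174 167 156 146 145 141 135 117  86  60  49  58
  53  60  55  58  89 107 121 116 123 125 152 176 181 142 105  90  92  94]
150 [ 60  54  53  55  93 145 176 184 166 146 144 142 142 132  91  51  48  44
  46  46  50  52  85 110 121 115 121 120 139 178 182 152 110  93  94  93]
[95 94 97 95 97 80 62 32 39 53 61 53] [ 58  55  46  40  32  33  64  82  98 100  93  97  99  97]
[0.4452 0.3595 0.055 ] [0.5135 0.3807 0.055 ] [0.4794 0.3701 0.055 ] 0.07154905144069604 0.3004154408440316
[0.4249 0.3532 0.008 ] [0.5351 0.3875 0.008 ] [0.48   0.3704 0.008 ] 0.30143204944902163
```

Run:
```python
from h import *
delta((.479,.3695,.15),.299+np.pi)
```

```text
t 7.9 tcp [0.5448 0.3833 0.2861] yaw -2.8533791190889866 F [-0.2774  0.5845 -2.0937] gap 0.004465004304491427
shift [ 67.    5.5 136.1] turn [-0.0002  0.     -0.0108]
```

>>> step_arm(targets="35 3 5 0 0 -0.011 0; 67 5.5 35 0 0 -0.011 0; 67 5.5 80 0 0 -0.011 0; 67 5.5 120 0 0 -0.011 0; 67 5.5 136 0 0 -0.011 0")

```text
t: 8.52
tcp_pos: [0.478, 0.3691, 0.1482]
orientation: [[-0.955, -0.295, -0.002], [-0.295, 0.955, -0.002], [0.003, -0.001, -1.0]]
ft_force: [-0.0, 0.3, -0.5]
finger_gap: 0.0041
```

>>> step_arm(targets="0 0 0 0 0 0 0; 0 0 0 0 0 0 0; 0 0 0 0 0 0 0; 0 0 0 0 0 0 0; 0 0 0 0 0 0 0")

```text
t: 9.15
tcp_pos: [0.479, 0.3705, 0.1501]
orientation: [[-0.955, -0.296, 0.0], [-0.296, 0.955, 0.0], [-0.0, 0.0, -1.0]]
ft_force: [0.2, 0.5, -0.6]
finger_gap: 0.004
```

Run:
```python
from h import *
delta((.479,.3695,.15),.299+np.pi)
p,d=bot.capture('wrist');cv2.imwrite('pics/w5.png',p);crop(p,200,130,160,170,3.5,'pics/w5c.png')
p,d=bot.capture('scene');cv2.imwrite('pics/s5.png',p);crop(p,180,235,100,90,7,'pics/s5c.png')
t,d=bot.capture('top');crop(t,165,220,80,70,8,'pics/t5c.png')
```

```text
t 9.15 tcp [0.479  0.3705 0.1501] yaw -2.8411142941022742 F [ 0.2166  0.4777 -0.5767] gap 0.0040370462394139954
shift [ 0.3 -1.   0.1] turn [0.     0.0003 0.0015]
```

View pics/w5c.png

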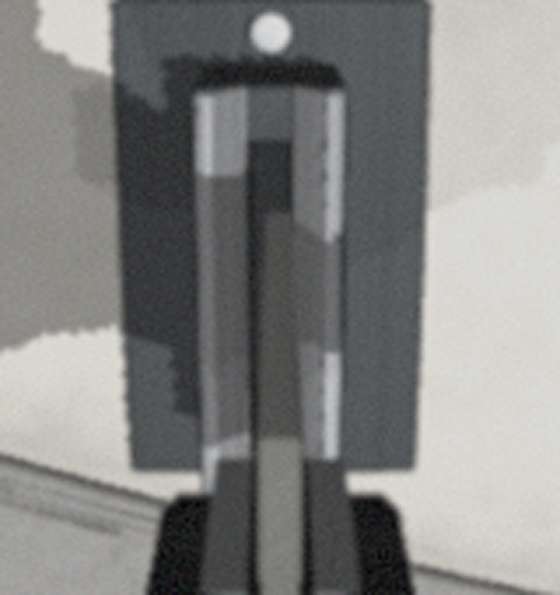

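View pics/s5c.png

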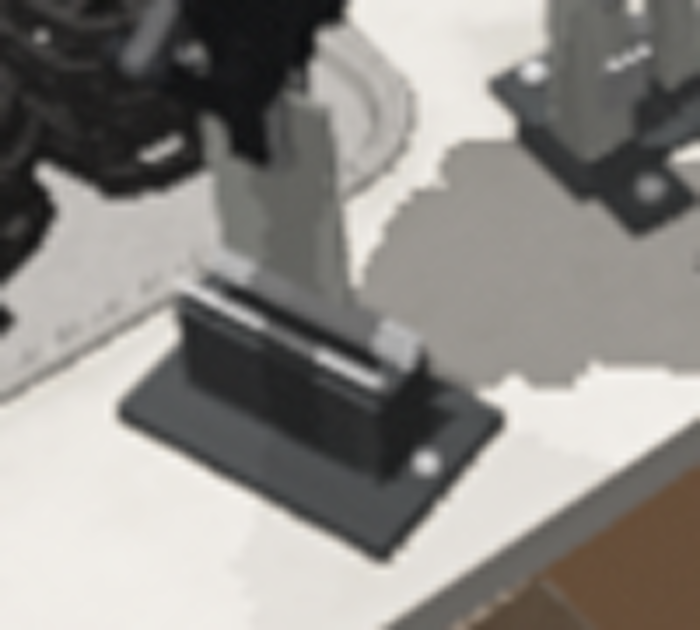

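Run:
```python
from h import *
s=bot.sense();R=s['orientation'];p=cv2.imread('pics/w5.png');g=p.mean(2)
for v in (173,178,185): print(v,g[v,262:296].astype(int))
for v in (150,160,170): print(v,g[v,250:304].astype(int))
for z in (.055,.067,.0):
  for u,v in ((270.6,175),(283.4,175),(277,175),(256,156),(298,156),(277,139)): 
    q=wonz(u,v,z,s); print(z,u,v,q,(R.T@(q-s['tcp_pos']))*1000)
print([wproj(s['tcp_pos']+R@np.array([x,0,.0645]),s) for x in (-.03,.03)])
```

```text
173 [133 133 139 137 137 131 127 120  95  62  46  47  54  50  51  52  49  48
  52  55  41  74  95 108 110 110 113 115 109 107 114 139 166 175]
178 [133 131 140 134 133 130 124 112  70  50  45  52  57  54  49  52  52  49
  49  42  46  68  97 111 111 108 111 115 117 114 115 141 171 172]
185 [ 87  86  83  86  88  82  86  75  65  39  42  49  50  54  51  50  50  49
  53  48  41  67  99 110 115 108 111 113 114 117 127 153 174 172]
150 [53 48 46 46 54 51 54 47 34 32 37 25 29 19 31 33 36 33 33 36 37 36 35 28
 33 32 28 39 35 41 39 27 33 30 32 28 39 32 38 30 42 35 37 34 30 40 55 81
 90 95 92 89 90 89]
160 [ 50  55  48  45  63  86 119 150 172 181 158 143 129 134 135 139 130 131
 135 135 112  94  90  89  90  87  84  88  94  90  93  90  86  84 101 109
 113 109 112 111 116 113 106 131 165 175 167 153 110  81  86  93  94  92]
170 [ 56  52  49  47  52  91 129 159 175 179 166 138 132 134 136 141 137 132
 133 126  98  64  60  62  61  62  64  64  54  60  62  61  63  74 100 108
 114 110 111 117 115 112 102 124 160 175 170 143 104  80  83  92  91  87]
0.055 270.6 175 [0.4493 0.3553 0.055 ] [32.6862 -5.71
[... 463 characters left out ...]
.067 277 175 [0.4456 0.3592 0.067 ] [35.0055 -0.8695 82.8312]
0.067 256 156 [0.437  0.3412 0.067 ] [ 48.61   -15.5058  82.8361]
0.067 298 156 [0.4283 0.3692 0.067 ] [48.5982 13.7816 82.8315]
0.067 277 139 [0.4213 0.3517 0.067 ] [60.4823 -0.8462 82.8361]
0.0 270.6 175 [0.4599 0.357  0.    ] [ 22.0369  -7.2159 149.8297]
0.0 283.4 175 [0.4564 0.3682 0.    ] [ 22.0355   4.4909 149.8279]
0.0 277 175 [0.4582 0.3626 0.    ] [ 22.0314  -1.3617 149.8288]
0.0 256 156 [0.4469 0.3392 0.    ] [ 39.6749 -20.3434 149.8351]
0.0 298 156 [0.4357 0.3755 0.    ] [ 39.6596  17.6392 149.8292]
0.0 277 139 [0.4266 0.3528 0.    ] [ 55.072   -1.3315 149.8351]
[array([278.2141, 269.8315]), array([278.1403, 187.8281])]
```

>>> step_arm(targets="0 -2 2 0 0 0 0; 0 -2 10 0 0 0 0; 0 -2 20 0 0 0 0; 0 -2 30 0 0 0 0; 0 -2 40 0 0 0 0")

```text
t: 9.93
tcp_pos: [0.4793, 0.3684, 0.1088]
orientation: [[-0.955, -0.296, -0.001], [-0.296, 0.955, -0.001], [0.001, -0.0, -1.0]]
ft_force: [0.6, 0.1, -1.0]
finger_gap: 0.0041
```

Run:
```python
from h import *
delta((.479,.3695,.0755),.299+np.pi)
p,d=bot.capture('wrist');cv2.imwrite('pics/w6.png',p);crop(p,200,130,160,170,3.5,'pics/w6c.png')
p,d=bot.capture('scene');crop(p,180,235,100,90,7,'pics/s6c.png')
```

```text
t 9.925 tcp [0.4793 0.3684 0.1088] yaw -2.8411721442551676 F [ 0.6257  0.1315 -1.0457] gap 0.004107195174017865
shift [-0.1  1.2 33.3] turn [-0.0004 -0.0007  0.0014]
```

View pics/w6c.png

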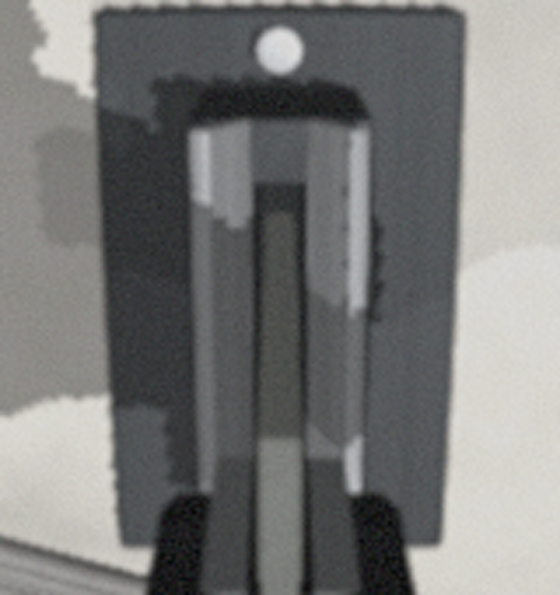

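View pics/s6c.png

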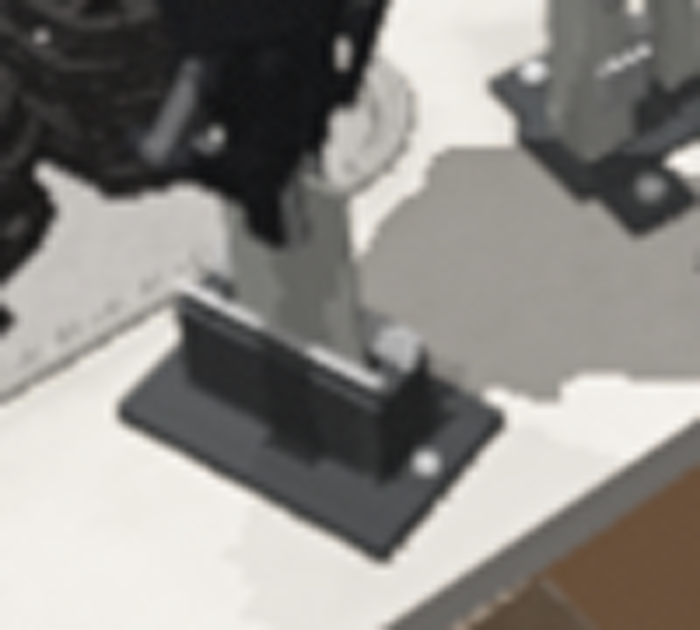

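The plate is centred in the slot and entering; continue down (plate bottoms at TCP z ≈ 0.0745).

>>> step_arm(targets="0 0 8 0 0 0 0; 0 0 16 0 0 0 0; 0 0 24 0 0 0 0; 0 0 31 0 0 0 0; 0 0 34 0 0 0 0")

```text
t: 10.65
tcp_pos: [0.4792, 0.3683, 0.0751]
orientation: [[-0.955, -0.296, -0.001], [-0.296, 0.955, -0.001], [0.001, -0.0, -1.0]]
ft_force: [0.3, -0.6, -0.8]
finger_gap: 0.0042
```

>>> step_arm(targets="0 0 0.5 0 0 0 0; 0 0 1 0 0 0 0; 0 0 1 0 0 0 0; 0 0 1 0 0 0 0; 0 0 1 0 0 0 0")

```text
t: 11.28
tcp_pos: [0.4794, 0.3685, 0.0749]
orientation: [[-0.955, -0.296, -0.0], [-0.296, 0.955, -0.0], [0.0, -0.0, -1.0]]
ft_force: [-0.2, -0.5, -0.9]
finger_gap: 0.0045
```

>>> step_arm(targets="0 0 0.5 0 0 0 0; 0 0 1 0 0 0 0; 0 0 1.5 0 0 0 0; 0 0 2 0 0 0 0; 0 0 2 0 0 0 0")

```text
t: 11.9
tcp_pos: [0.4796, 0.3686, 0.0745]
orientation: [[-0.955, -0.296, 0.001], [-0.296, 0.955, 0.001], [-0.001, 0.0, -1.0]]
ft_force: [-3.4, -2.7, 15.1]
finger_gap: 0.0039
```

>>> step_arm(targets="0 0 -1.5 0 0 0 0; 0 0 -1.5 0 0 0 20; 0 0 -1.5 0 0 0 40; 0 0 -1.5 0 0 0 60; 0 0 -1.5 0 0 0 60")

```text
t: 12.52
tcp_pos: [0.4794, 0.3684, 0.0741]
orientation: [[-0.955, -0.296, -0.0], [-0.296, 0.955, -0.0], [0.0, -0.0, -1.0]]
ft_force: [-0.2, -0.3, -0.7]
finger_gap: 0.0514
```

>>> step_arm(targets="0 0 -10 0 0 0 60; 0 0 -30 0 0 0 60; 0 0 -70 0 0 0 60; 0 0 -120 0 0 0 80; 0 0 -175 0 0 0 100")

```text
t: 13.15
tcp_pos: [0.4791, 0.3683, 0.2514]
orientation: [[-0.955, -0.296, -0.0], [-0.296, 0.955, -0.0], [0.0, -0.0, -1.0]]
ft_force: [1.3, 1.2, -0.5]
finger_gap: 0.0836
```

Run:
```python
from h import *
delta((.505,-.06,.27),-.066+np.pi)
s=bot.sense();print(s['joints'])
p,d=bot.capture('wrist');cv2.imwrite('pics/w7.png',p)
p,d=bot.capture('scene');crop(p,180,235,100,90,7,'pics/s7c.png')
```

```text
t 13.15 tcp [0.4791 0.3683 0.2514] yaw -2.841200704689194 F [ 1.3098  1.2145 -0.529 ] gap 0.08363809520355969
shift [ 102.  -416.8  -18.6] turn [-0.0002 -0.0002  0.3664]
[ 0.6554  0.3731  0.2315  1.4294 -0.0001  0.355 ]
```

View pics/w7.png

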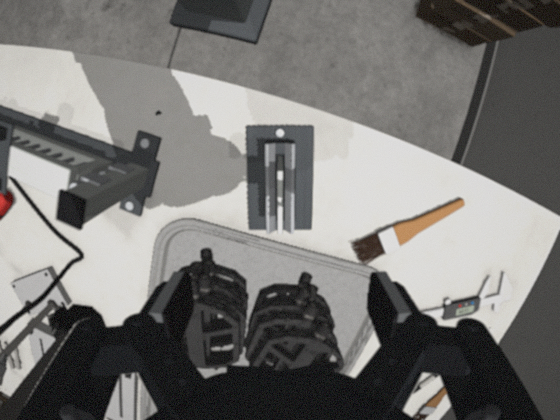

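View pics/s7c.png

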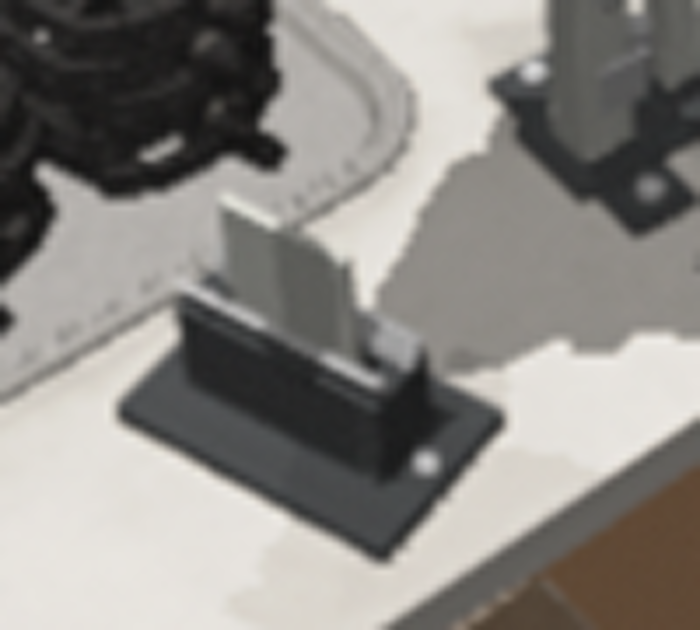

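>>> step_arm(targets="12 -50 -19 0 0 0.04 100; 25 -105 -19 0 0 0.09 100; 38 -160 -19 0 0 0.14 100; 52 -215 -19 0 0 0.19 100; 66 -270 -19 0 0 0.24 100")

```text
t: 13.88
tcp_pos: [0.4961, 0.0893, 0.269]
orientation: [[-0.998, -0.059, 0.001], [-0.059, 0.998, -0.0], [-0.001, -0.0, -1.0]]
ft_force: [0.5, -0.9, 0.2]
finger_gap: 0.0855
```

Run:
```python
from h import *
delta((.505,-.06,.27),-.066+np.pi)
```

```text
t 13.875 tcp [0.4961 0.0893 0.269 ] yaw -3.0825546386776956 F [ 0.5034 -0.949   0.2362] gap 0.08553929046608405
shift [  -0.1 -149.6   -1. ] turn [-0.0001  0.0008  0.125 ]
```

>>> step_arm(targets="0 -50 0 0 0 0.04 100; 0 -100 0 0 0 0.08 100; 0 -146 0 0 0 0.125 100; 0 -146 0 0 0 0.125 100; 0 -146 0 0 0 0.125 100")

```text
t: 14.5
tcp_pos: [0.505, -0.0545, 0.2686]
orientation: [[-0.998, 0.065, 0.0], [0.065, 0.998, 0.0], [-0.0, 0.0, -1.0]]
ft_force: [-0.4, -1.0, -0.2]
finger_gap: 0.0855
```

Run:
```python
from h import *
delta((.505,-.06,.174),-.066+np.pi)
s=bot.sense();print(s['joints'],wproj((.505,-.06,.216),s))
p,d=bot.capture('wrist');cv2.imwrite('pics/w8.png',p)
```

```text
t 14.5 tcp [ 0.505  -0.0545  0.2686] yaw 3.076670827541901 F [-0.3773 -1.0249 -0.1984] gap 0.08553345482941105
shift [-0.4 -5.5 94.6] turn [0.0001 0.0001 0.0011]
[-0.1076  0.1989  0.03    1.4018  0.0001 -0.0427] [269.7383 238.2639]
```

View pics/w8.png

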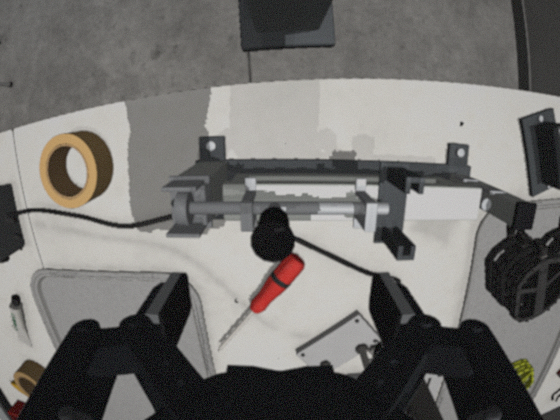

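>>> step_arm(targets="-0.5 -4 40 0 0 0 100; -0.5 -4 80 0 0 0 100; -0.5 -4 94 0 0 0 100; -0.5 -4 94 0 0 0 60; -0.5 -4 94 0 0 0 40")

```text
t: 15.18
tcp_pos: [0.5063, -0.0584, 0.1758]
orientation: [[-0.998, 0.064, 0.002], [0.064, 0.998, -0.0], [-0.002, -0.0, -1.0]]
ft_force: [1.1, -0.3, 0.7]
finger_gap: 0.0517
```

Run:
```python
from h import *
delta((.505,-.0585,.174),-.066+np.pi)
p,d=bot.capture('wrist');cv2.imwrite('pics/w9.png',p)
p,d=bot.capture('scene');crop(p,260,135,120,100,6.5,'pics/s9c.png')
```

```text
t 15.175 tcp [ 0.5063 -0.0584  0.1758] yaw 3.0776972133888587 F [ 1.0996 -0.2941  0.6536] gap 0.05167721977295785
shift [ 1.3 -0.1  1.8] turn [-0.0003  0.002   0.0021]
```

View pics/w9.png

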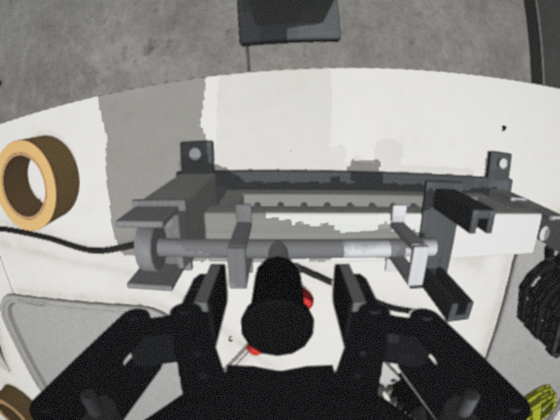

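View pics/s9c.png

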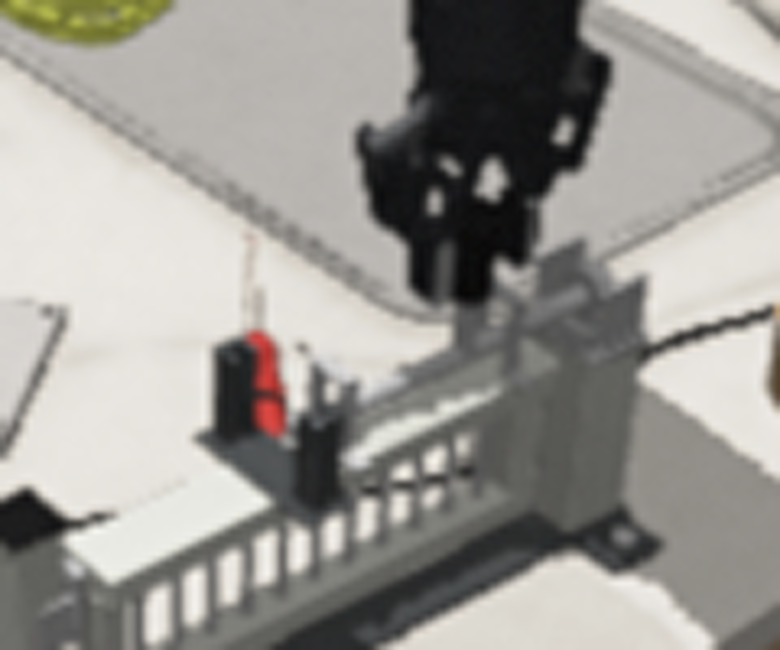

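Run:
```python
from h import *
s=bot.sense()
print(wproj((.5063,-.0584,.216),s),wonz(278,325,.216,s))
```

```text
[278.0118 326.6005] [ 0.5055 -0.0584  0.216 ]
```

>>> step_arm(targets="0 0 0 0 0 0 10; 0 0 0 0 0 0 0; 0 0 0 0 0 0 0; 0 0 0 0 0 0 0; 0 0 0 0 0 0 0")

```text
t: 15.9
tcp_pos: [0.5062, -0.0587, 0.1757]
orientation: [[-0.998, 0.065, 0.002], [0.065, 0.998, -0.0], [-0.002, -0.0, -1.0]]
ft_force: [0.7, 1.0, 5.0]
finger_gap: 0.0271
```

>>> step_arm(targets="0 0 0 0 0 0 0; 0 0 0 0 0 0 0; 0 0 0 0 0 0 0; 0 0 0 0 0 0 0; 0 0 0 0 0 0 0")

```text
t: 16.52
tcp_pos: [0.5061, -0.0588, 0.1757]
orientation: [[-0.998, 0.065, 0.002], [0.065, 0.998, -0.0], [-0.002, -0.0, -1.0]]
ft_force: [-0.1, 1.0, 5.8]
finger_gap: 0.0265
```

Run:
```python
from h import *
delta((.505,-.0585,.174),-.066+np.pi)
p,d=bot.capture('scene');crop(p,290,135,80,80,7,'pics/s10c.png')
```

```text
t 16.525 tcp [ 0.5061 -0.0588  0.1757] yaw 3.076946131030489 F [-0.1374  1.0128  5.8199] gap 0.026544818146259853
shift [1.2 0.2 1.7] turn [-0.0001  0.0024  0.0014]
```

View pics/s10c.png

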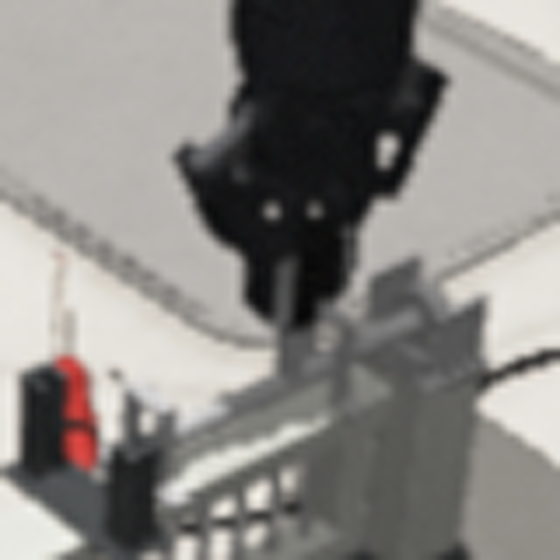

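>>> step_arm(targets="0 0 0 0 0 0 30; 0 0 0 0 0 0 50; 0 0 3 0 0 0 50; 0 0 6 0 0 0 50; 0 0 6 0 0 0 50")

```text
t: 17.2
tcp_pos: [0.5051, -0.0587, 0.1679]
orientation: [[-0.998, 0.065, -0.001], [0.065, 0.998, -0.0], [0.001, -0.0, -1.0]]
ft_force: [-0.6, -0.3, 0.8]
finger_gap: 0.0428
```

>>> step_arm(targets="0 0 0 0 0 0 20; 0 0 0 0 0 0 0; 0 0 0 0 0 0 0; 0 0 0 0 0 0 0; 0 0 0 0 0 0 0")

```text
t: 17.82
tcp_pos: [0.5053, -0.0587, 0.1684]
orientation: [[-0.998, 0.065, -0.0], [0.065, 0.998, -0.0], [0.0, -0.0, -1.0]]
ft_force: [-0.5, 0.6, 0.7]
finger_gap: 0.0243
```

>>> step_arm(targets="0 0 0 0 0 0 0; 0 0 0 0 0 0 0; 0 0 0 0 0 0 0; 0 0 0 0 0 0 0; 0 0 0 0 0 0 0")

```text
t: 18.45
tcp_pos: [0.5054, -0.0587, 0.1684]
orientation: [[-0.998, 0.065, -0.0], [0.065, 0.998, -0.0], [0.0, -0.0, -1.0]]
ft_force: [-0.6, 0.3, 1.2]
finger_gap: 0.0242
```

Run:
```python
from h import *
delta((.505,-.0585,.170),-.066+np.pi)
s=bot.sense();print(s['wrist_torque'])
p,d=bot.capture('wrist');cv2.imwrite('pics/w11.png',p)
```

```text
t 18.45 tcp [ 0.5054 -0.0587  0.1684] yaw 3.077008013112323 F [-0.6282  0.3247  1.2324] gap 0.02424374519432221
shift [ 0.4  0.2 -1.6] turn [-0.0002 -0.      0.0014]
[0.1276 0.047  0.0184]
```

View pics/w11.png

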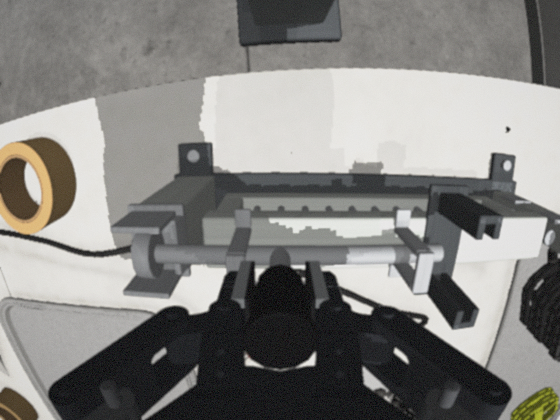

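>>> step_arm(targets="0 0 -3 0 0 0 0; 0 0 -6 0 0 0 0; 0 0 -10 0 0 0 0; 0 0 -13 0 0 0 0; 0 0 -13 0 0 0 0")

```text
t: 19.12
tcp_pos: [0.5053, -0.0587, 0.1816]
orientation: [[-0.998, 0.065, 0.0], [0.065, 0.998, -0.0], [-0.0, -0.0, -1.0]]
ft_force: [0.9, 0.4, -2.8]
finger_gap: 0.0242
```

Run:
```python
from h import *
delta((.505,-.0585,.1815),-.066+np.pi)
p,d=bot.capture('wrist');cv2.imwrite('pics/w12.png',p)
```

```text
t 19.125 tcp [ 0.5053 -0.0587  0.1816] yaw 3.077013928615503 F [ 0.8991  0.4057 -2.7642] gap 0.02417144719607809
shift [0.4 0.2 0.1] turn [-0.0002  0.0001  0.0014]
```

View pics/w12.png

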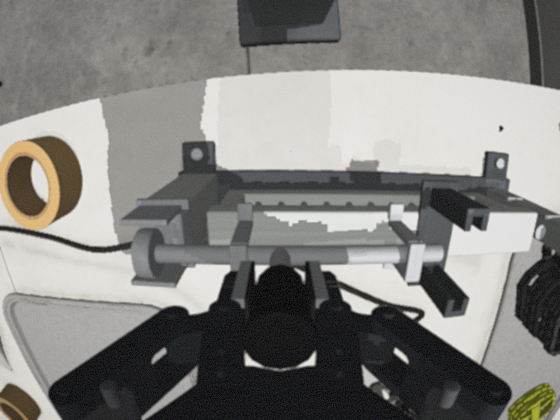

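>>> step_arm(targets="0 3 0 0 0 0 0; 0 7 0 0 0 0 0; 0 11 0 0 0 0 0; 0 15 0 0 0 0 0; 0 19 0 0 0 0 0")

```text
t: 19.8
tcp_pos: [0.5066, -0.0395, 0.1813]
orientation: [[-0.998, 0.064, -0.0], [0.064, 0.998, -0.0], [0.0, -0.0, -1.0]]
ft_force: [-0.3, -2.0, -3.9]
finger_gap: 0.0243
```

>>> step_arm(targets="0 4 0 0 0 0 0; 0 8 0 0 0 0 0; 0 12 0 0 0 0 0; 0 16 0 0 0 0 0; 0 19 0 0 0 0 0")

```text
t: 20.42
tcp_pos: [0.5078, -0.0205, 0.1814]
orientation: [[-0.998, 0.064, -0.0], [0.064, 0.998, -0.0], [0.0, -0.0, -1.0]]
ft_force: [0.7, -2.0, -3.9]
finger_gap: 0.0241
```

Run:
```python
from h import *
delta((.505,-.0585,.1815),-.066+np.pi)
p,d=bot.capture('wrist');cv2.imwrite('pics/w13.png',p)
```

```text
t 20.425 tcp [ 0.5078 -0.0205  0.1814] yaw 3.077072555236129 F [ 0.674  -2.0336 -3.8651] gap 0.0240548045606926
shift [  0.4 -38.1  -0.1] turn [-0.0002 -0.0001  0.0015]
```

View pics/w13.png

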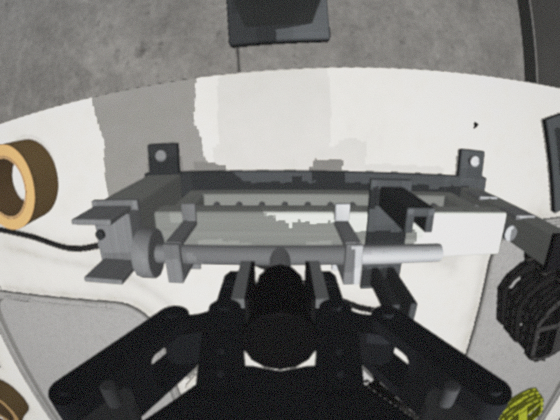

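>>> step_arm(targets="5.7 0.1 0 0 0 0.03 0; 13.3 0.5 0 0 0 0.07 0; 20.9 1.1 0 0 0 0.11 0; 28.4 2.1 0 0 0 0.15 0; 35.9 3.4 0 0 0 0.19 0")

```text
t: 21.1
tcp_pos: [0.4723, -0.0149, 0.1817]
orientation: [[-0.967, 0.254, 0.001], [0.254, 0.967, 0.0], [-0.001, 0.001, -1.0]]
ft_force: [3.8, 0.7, -3.6]
finger_gap: 0.0241
```

Run:
```python
from h import *
delta((.505,-.0585,.1815),-.066+np.pi)
s=bot.sense();print(s['wrist_torque'])
p,d=bot.capture('wrist');cv2.imwrite('pics/w14.png',p)
```

```text
t 21.1 tcp [ 0.4723 -0.0149  0.1817] yaw 2.88447500274597 F [ 3.7687  0.662  -3.5525] gap 0.02410683188523039
shift [-42.7 -33.9   0.2] turn [ 0.0005  0.0013 -0.1911]
[ 0.1564 -0.4994 -0.0102]
```

View pics/w14.png

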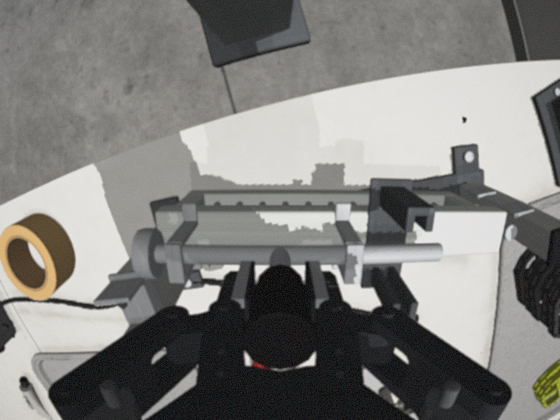

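The gate is opening cleanly with about 4 N of pull, and the bolt is still drawn.

>>> step_arm(targets="7.6 0.2 0 0 0 0.04 0; 15.2 0.6 0 0 0 0.08 0; 22.7 1.4 0 0 0 0.12 0; 30.3 2.4 0 0 0 0.16 0; 33.1 2.9 0 0 0 0.175 0")

```text
t: 21.78
tcp_pos: [0.4412, -0.0039, 0.1817]
orientation: [[-0.909, 0.417, 0.001], [0.417, 0.909, -0.0], [-0.001, 0.0, -1.0]]
ft_force: [3.9, -0.7, -3.2]
finger_gap: 0.0242
```

>>> step_arm(targets="0 0 0 0 0 0 0; 0 0 0 0 0 0 0; 0 0 0 0 0 0 0; 0 0 0 0 0 0 0; 0 0 0 0 0 0 0")

```text
t: 22.4
tcp_pos: [0.441, -0.0039, 0.1814]
orientation: [[-0.909, 0.417, -0.0], [0.417, 0.909, -0.0], [-0.0, -0.0, -1.0]]
ft_force: [4.6, -0.4, -2.9]
finger_gap: 0.0241
```

Run:
```python
from h import *
delta((.505,-.0585,.1815),-.066+np.pi)
s=bot.sense();print(s['wrist_torque'])
h=np.array([.5198,.1690]);v=s['tcp_pos'][:2]-h;print("r",np.hypot(*v),"theta",np.arctan2(-v[0],-v[1])-(-.065)-0, )
p,d=bot.capture('wrist');cv2.imwrite('pics/w15.png',p)
t,d=bot.capture('top');np.save('pics/t15.npy',d);cv2.imwrite('pics/t15.png',t);crop(t,165,205,220,90,3.6,'pics/t15c.png')
p,d=bot.capture('scene');cv2.imwrite('pics/s15.png',p);crop(p,190,135,190,150,4,'pics/s15c.png')
```

```text
t 22.4 tcp [ 0.441  -0.0039  0.1814] yaw 2.711985435056357 F [ 4.5689 -0.4409 -2.9336] gap 0.024126952872122107
shift [-80.9 -23.   -0.1] turn [-0.0002  0.     -0.3636]
[ 0.0055 -0.7575  0.0168]
r 0.19002572590164468 theta 0.49240922460538306
```

View pics/w15.png

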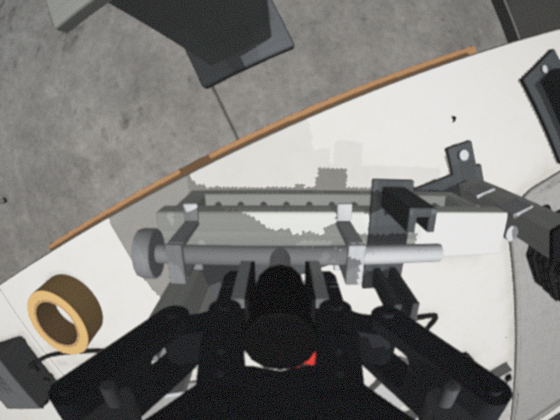

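View pics/t15c.png

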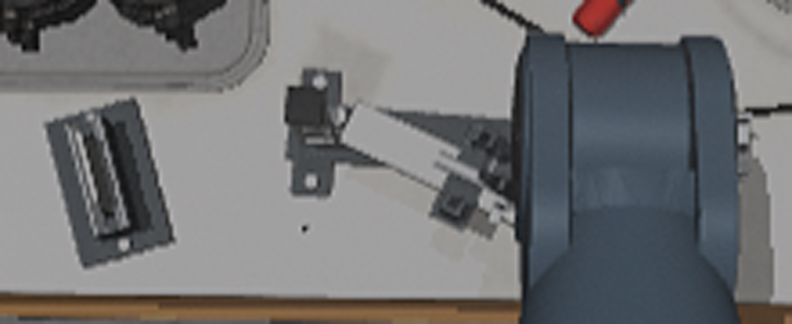

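View pics/s15c.png

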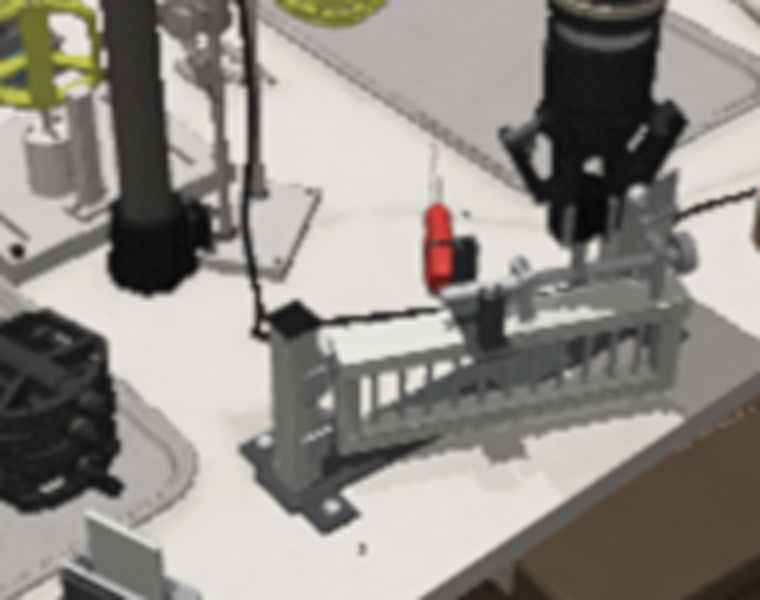

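Run:
```python
from h import *
print(bot.close_job());s=bot.sense();print(s['t'],s['tcp_pos'],s['ft_force'],s['finger_gap'])
```

```text
the job is handed in; nothing more can be done
None
the job is handed in; nothing more can be done
```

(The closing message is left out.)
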